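# Weigh the nested measuring pots and hold the scale's readout tray out at the mark

### The job

Nest the measuring pots on the kitchen scale: put the blue medium pot into the large white pot that stands on the scale, let go, then put the small orange pot into the blue one and let go. Then, by its black knob, pull the scale's spring-return readout tray out until the knob is level with the red marker beside the tray, so that the readout can be read, and finish while still holding it there. Do not shift the red marker, and leave the garlic by the scale and the small bowl of salt where they stand.

Things in the scene. Friction and masses are not known exactly. Their poses are not given: they have to be found in the camera images.
- scale: fixed flat kitchen scale, white, 140 x 140 mm, round steel weighing platform (diameter 128 mm) on top, 32 mm above the worktop. Origin at the centre of its underside on the worktop; z up; its front, with the readout tray, is its -x side. A black guide plate (6 mm high, 130 mm wide) reaches forward to x = -195 mm. Yaw varies.
- knob (a point): centre of the top of the black upright round knob on the grey readout tray: 16 mm diameter, 35 mm of it above the tray, top 58 mm above the worktop. At x = -105 mm, y = 0 in the scale's frame with the tray home; moves along the scale's -x with the tray. Tray 70 mm wide, its top 18 mm above the worktop, front edge 20 mm ahead of the knob.
- tray (a joint): how far the readout tray is pulled out, m: 0 = home, grows toward the scale's -x, stop at 0.075. A spring pulls it home: 2.8 N at 0, 70 N/m more with travel (about 5 to 7 N at the mark).
- mark (a point): centre of the top of the red marker clip (10 x 12 mm, top 16 mm above the worktop) on the rail beside the tray, at y = -57 mm in the scale's frame and x between -135 and -160 mm (varies; stays unless pushed). The tray is at the mark when the knob's centre has the same x in the scale's frame as this point.
- pot_large: white round pot, standing loose on the scale's platform within 10 mm of its centre. Origin at the centre of its underside, z up; height 44 mm, outer diameter 100 mm at the rim and 92 mm at the foot, wall 4 mm, inner floor 5 mm above the underside.
- pot_medium: blue round pot, loose on the worktop. Origin at the centre of its underside, z up; height 64 mm, outer diameter 66 mm at the rim and 62 mm at the foot, wall 3 mm, inner floor 5 mm above the underside. In the large pot it stands 25 mm proud of the rim.
- pot_small: orange round pot, loose on the worktop; it and the blue pot change places from start to start (left of the scale, or in front of the sink). Origin at the centre of its underside, z up; height 84 mm, outer diameter 46 mm at the rim and 43 mm at the foot, wall 3 mm. In the medium pot it stands 25 mm proud of the rim.
- garlic: bystander: the garlic bulb nearest the scale, on its left, 48 x 50 x 51 mm, origin at the centre of its underside (other bulbs farther back belong to the room)
- saltbowl: bystander: a small blue-grey bowl of salt, 65 mm diameter, 33 mm high, origin at the centre of its underside
There are look-alikes about, which are no part of the job. There is more than one size of the pot_medium; the job needs the middle-sized.

How it is judged:
On the way, in this order (a step that is already met when the one before it is completed fails the run):
1. the blue medium pot stands on the floor of the large white pot on the scale, let go (z of pot_medium in the frame of pot_large between 0.002 and 0.009 m and horizontal distance between pot_medium and pot_large below 0.015 m and angle between pot_medium's own z axis and vertical below 0.1 rad and contact force between pot_medium and the fingers below 0.1 N), for 0.2 s.
2. the small orange pot stands on the floor of the medium pot, let go, the medium pot still in the large one (z of pot_small in the frame of pot_medium between 0.002 and 0.009 m and horizontal distance between pot_small and pot_medium below 0.011 m and angle between pot_small's own z axis and vertical below 0.1 rad and z of pot_medium in the frame of pot_large below 0.009 m and horizontal distance between pot_medium and pot_large below 0.015 m and contact force between pot_small and the fingers below 0.1 N), for 0.2 s.
At the end, for the whole second after the job is handed in: Fingers hold the tray (over 1 N), still, its knob level with the red marker within 5 mm. Large pot upright on the scale within 30 mm of its centre, medium upright on its floor (within 15 mm of centre), small upright on the medium's floor (within 11 mm of centre) (x of knob in the frame of mark between -0.005 and 0.005 m and velocity of joint tray between -0.01 and 0.01 m/s and contact force between the fingers and tray above 1 N and z of pot_medium in the frame of pot_large between 0.002 and 0.009 m and horizontal distance between pot_medium and pot_large below 0.015 m and angle between each of pot_medium, pot_small, pot_large's own z axis and vertical below 0.1 rad and z of pot_small in the frame of pot_medium between 0.002 and 0.009 m and horizontal distance between pot_small and pot_medium below 0.011 m and horizontal distance between pot_large and scale below 0.03 m and height (world z) of pot_large between 0.029 and 0.036 m); the arm keeps its last pose, push and grip.
It fails at once if the red marker is shifted by more than 3 mm (distance of mark from where it was at the start of the episode above 0.003 m).
It fails at once if the garlic or the bowl of salt is moved by more than 20 mm (distance of any of garlic, saltbowl from where it was at the start of the episode above 0.02 m).
It also fails if it takes over 67 s, if anything falls off the work surface, if the arm or the gripper's body presses on something with over 40 N, if the wrist force passes 120 N, or if a joint passes its speed limit or range.

### The arm

A 6-joint arm with a two-finger parallel gripper is mounted at the origin on a cart in front of the work surface, level with it; the furniture and walls round the work are solid. World frame = base frame: x ahead of the robot, y to its left, z up, the work surface at z = 0. Lengths are in m, angles in rad, forces in N, time in s.
With the tool pointing down it reaches from about 0.35 to 0.975 m from the base axis. Payload 4.9 kg.
Tool frame: the origin (TCP) lies midway between the tips of the shut fingers; the grasp point (between the pads) lies 19 mm behind it; z points along the fingers, y is the line along which they close (so a half turn about z gives the same grasp; the last joint's range is limited). The gripper opens to 85 mm and grips with 20 to 120 N. Pads are 22 mm wide; open, the fingers measure 114 mm over their backs; the gripper's body (76 mm by 85 mm) begins 54 mm behind the grasp point. The pads swing forward as they close: fully open they stand 13 mm farther back than shut.
Start: joints at [-1.399, 0.053, 1.613, -0, 1.476, -0.119], TCP at [0.179, -0.599, 0.231] pointing down, gripper open.
Joint ranges: [-3.01, 3.01], [-1.01, 2.22], [0.06, 2.58], [-1.02, 4.17], [0.09, 2.62], [-3.14, 3.14]. Speed limits (rad/s): [2.57, 2.57, 3.14, 3.14, 3.14, 3.14].

### API

Orientations are given as a unit quaternion [w, x, y, z].
In Python, from plant import manip gives the robot as it stands.
- The arm moves only by the tool move_arm, never from a script. Its argument "increments" is one flat list of numbers, 5 for each row, row after row: the shift along the tool's x, y, z in mm, then the turn about the tool's z in rad, then the opening, from 0 (shut) to 1 (fully open). In form: [tx, ty, tz, spin, jaw, tx, ty, tz, spin, jaw, ...]. A call has 1 to 8 rows; each row shifts and turns the commanded pose from where the row before left it, along the tool's axes as they then stand; what a row does not reach is not made up. A row lasts 1/12 s, in which the tool goes at most 41.7 mm and 7.16 degrees, less where a joint would pass 70% of its speed; a pose out of reach is approached as far as the arm can. A call with a gripper value outside its range is refused whole. The fingers move at their own pace and stop on an object; the grip force is fixed at half the most. Time passes only in rows, so rows that do not move let the fingers close. It gives the time, the measured TCP pose, the force, the opening and the grip force at its end, in the units of the state.
- manip.state(): the state, without advancing time (a new reading comes with each control period).
- manip.grab_frame(name): name is "side" or "top"; returns a dict with "image" (480x640x3 uint8, blue, green, red), "fov_y" (degrees; the focal length in pixels is half the picture's height over the tangent of half this angle, whatever the lens; pixels are square), "cx", "cy" (the principal point, pixels), "k1" (the pictures are not rectified: a ray, as slopes to the right and down, at radius r is drawn at 1 + k1 r^2 times it, then the intrinsics apply), "eye" and "rotation" of the camera in the world. Camera axes: x right, y down, z forward; pixel columns grow to the right and rows downward; lengths in m; the calibration is good to about 2 mm. A picture is of the moment at which its call begins. There is no depth.
- manip.job_done(): hands the job in; it is judged then, once.
The state is a dict: "time": time; "joint_pos": joint angles; "joint_vel": joint speeds; "joint_efforts": joint torques, N m; "tool_pos": TCP position; "tool_rot": TCP orientation; "contact_force": force on the tool from outside, world axes, zero at the start; "ft_torque": the same for the moment, N m; "gripper_width": opening from 0.0 (shut) to 1.0 (fully open); "grasp_force": force on a finger pad.
Only numpy, scipy, OpenCV 4.12 (cv2) and the standard library are available. Lean on these libraries where they do the work, as an engineer would, in place of code of your own. Each camera call takes 0.05 s, during which the arm holds its last target. There are 200 camera calls.

## Working session

There is one attempt and no reset: what is moved stays moved. The work goes in short steps, Python scripts to look and compute and a tool call to move; the robot and the scene stay as the last step left them, time stands still between calls to the robot, and variables do not carry over. Pictures are saved under pics/ and viewed, at most 10 in all, crops included, and the job is handed in when it is done.

Besides the shell and the picture viewer there is one more tool, called after "Request:" by a JSON object that holds its "name" and its "arguments". move_arm: Moves the arm, as the interface text tells. Its arguments: {"type":"object","properties":{"increments":{"type":"array"}},"required":["increments"]}

```bash
mkdir -p pics; cat > h.py <<'E'
import numpy as np, cv2, pickle
from plant import manip
def grab(n,tag):
    f=manip.grab_frame(n); cv2.imwrite(f'pics/{tag}.png',f['image']); pickle.dump(f,open(f'pics/{tag}.pkl','wb')); return f
def load(tag): return pickle.load(open(f'pics/{tag}.pkl','rb'))
def K(f):
    F=240/np.tan(np.radians(f['fov_y'])/2); return np.array([[F,0,f['cx']],[0,F,f['cy']],[0,0,1.]])
def rays(f,uv):
    # drawn at (1+k1 r^2) times the ray: OpenCV k1 model
    p=cv2.undistortPoints(np.array(uv,float).reshape(-1,1,2),K(f),np.array([f['k1'],0,0,0,0.])).reshape(-1,2)
    d=np.c_[p,np.ones(len(p))]@np.array(f['rotation']).reshape(3,3).T
    return np.array(f['eye'],float),d
def plane(f,uv,z):
    e,d=rays(f,uv); return e+d*((z-e[2])/d[:,2])[:,None]
def tri(f1,uv1,f2,uv2):
    e1,d1=rays(f1,[uv1]); e2,d2=rays(f2,[uv2]); d1,d2=d1[0],d2[0]
    s=np.linalg.lstsq(np.c_[d1,-d2],e2-e1,rcond=None)[0]
    a,b=e1+s[0]*d1,e2+s[1]*d2; return (a+b)/2,np.linalg.norm(a-b)
E
python3 - <<'E'
from h import *
print(manip.state())
for n in('side','top'):
    f=grab(n,n+'0'); print({k:v for k,v in f.items() if k!='image'})
E
```

```text
{'time': 0.0, 'joint_pos': array([-1.39901566e+00,  5.33687450e-02,  1.61431002e+00, -2.49521959e-05,
        1.47600876e+00, -1.18962586e-01]), 'joint_vel': array([ 7.21722558e-04,  4.60201995e-04,  2.04559758e-04,  2.02501406e-05,
        1.21341286e-04, -4.70479435e-04]), 'joint_efforts': array([ 3.01898886e-03, -3.93681550e+01, -3.70175028e+01, -1.55943695e-05,
        7.03983824e-03,  4.92098096e-06]), 'tool_pos': array([ 0.1790723 , -0.59813618,  0.23004609]), 'tool_rot': array([-1.04674316e-03,  9.89451425e-01,  1.44861246e-01, -4.00730901e-05]), 'contact_force': array([-0.19905234,  0.08800925,  0.27605883]), 'ft_torque': array([0.05808381, 0.03216037, 0.00725505]), 'grasp_force': 0.0, 'gripper_width': 1.0038427805688903}
{'fov_y': 49.77238491015472, 'cx': 309.7337436712334, 'cy': 241.93640817469634, 'k1': -0.1013948427854288, 'eye': array([ 0.33077449, -0.84927737,  1.17930891]), 'rotation': array([-0.34806446,  0.93187006, -0.09330912,  0.04198484])}
{'fov_y': 57.318804766072766, 'cx': 320.1548517249152, 'cy': 233.30476916015095, 'k1': -0.018353556925035232, 'eye': array([0.46049863, 0.08441319, 1.15084566]), 'rotation': array([ 0.03200976, -0.69757983,  0.71500534, -0.03354276])}
```

View pics/side0.png

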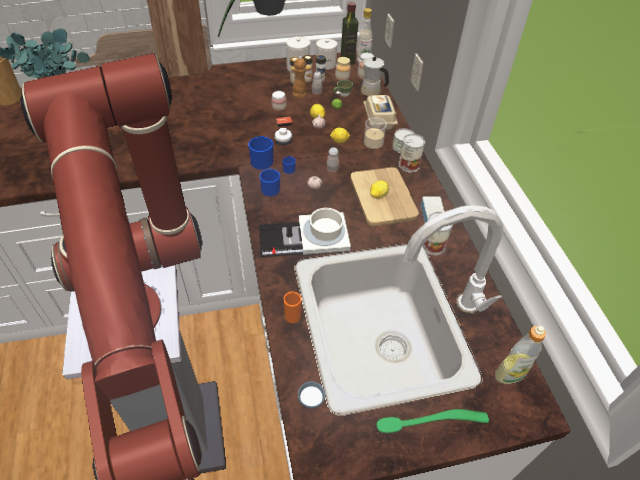

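View pics/top0.png

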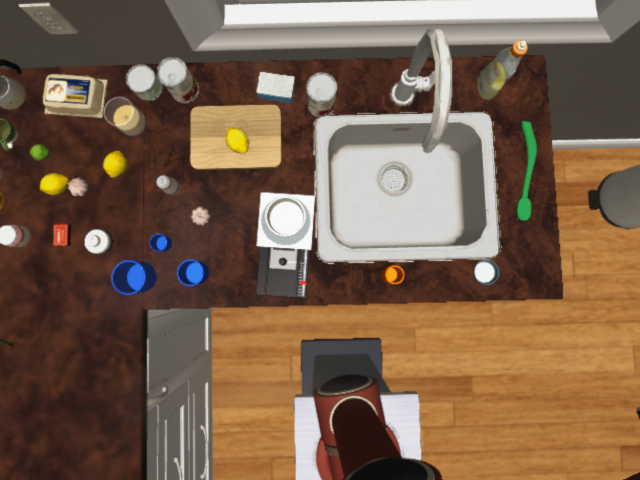

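Side view: the medium blue pot is at (270,182), between a larger one at (261,152) and a smaller one at (289,165). Orange is at (292,307), the salt bowl at (311,395) and the scale at (324,228). Top view: medium blue (192,272), orange (394,275), large white pot (286,216), knob (283,262), red mark (303,283), garlic (200,215), salt bowl (485,272).

```bash
sed -i "s/np.array(f\['rotation'\]).reshape(3,3).T/R.from_quat(np.roll(f['rotation'],-1)).as_matrix().T/; s/^import numpy as np/from scipy.spatial.transform import Rotation as R\nimport numpy as np/" h.py
python3 - <<'E'
from h import *
t,s=load('top0'),load('side0')
def crop(f,c,w,h,k):
    x,y=c; return cv2.resize(f['image'][y-h//2:y+h//2,x-w//2:x+w//2],None,fx=k,fy=k,interpolation=cv2.INTER_CUBIC)
a=np.hstack([crop(t,(284,246),80,120,5)[:600],crop(s,(306,232),100,75,4)[:300].copy().__class__((300,400,3),np.uint8) if 0 else np.vstack([crop(s,(306,228),100,75,4)[:296],crop(t,(193,272),50,38,4),crop(s,(270,182),50,38,4)])[:600,:400] if 0 else np.vstack([crop(s,(306,228),100,74,4),np.hstack([crop(t,(192,272),50,38,4),crop(t,(394,275),50,38,4)]),np.hstack([crop(s,(270,182),50,38,4),crop(s,(292,307),50,38,4)])])])
E
python3 - <<'E'
from h import *
t,s=load('top0'),load('side0')
def crop(f,x0,y0,w,h,k): return cv2.resize(f['image'][y0:y0+h,x0:x0+w],None,fx=k,fy=k,interpolation=cv2.INTER_CUBIC)
L=crop(t,249,190,80,120,5)
Rr=np.vstack([crop(s,256,191,100,76,4),np.hstack([crop(t,167,253,50,37,4),crop(t,369,256,50,37,4)]),np.hstack([crop(s,245,163,50,37,4),crop(s,267,288,50,37,4)])])
cv2.imwrite('pics/c0.png',np.hstack([L,Rr]))
def seg(f,hsvlo,hsvhi,name):
    hsv=cv2.cvtColor(f['image'],cv2.COLOR_BGR2HSV)
    m=cv2.inRange(hsv,hsvlo,hsvhi)
    n,l,st,c=cv2.connectedComponentsWithStats(m)
    for i in range(1,n):
        if st[i,4]>12: print(name,st[i],c[i].round(1))
for f,n in((t,'top'),(s,'side')):
    seg(f,(105,120,40),(125,255,255),n+' blue'); seg(f,(5,180,80),(14,255,255),n+' orange'); 
    f2=dict(f); im=f['image'].copy(); 
    seg(f,(0,170,120),(4,255,255),n+' red')
E
```

```text
top blue [ 67  80  22  15 114] [79. 84.]
top blue [149 234  23  17 315] [159.8 242.3]
top blue [177 259  32  27 676] [192.  272.3]
top blue [ 111  260   45   35 1250] [132.4 276.9]
top orange [553 153  22   6  67] [561.7 156. ]
top orange [579 155  15   3  28] [586.1 156.1]
top orange [555 184  43  13 272] [570.5 189. ]
top orange [  0 199   5  10  27] [  2.4 203.6]
top orange [557 199  32   7 163] [572.4 202.3]
top orange [ 53 224  15  21 168] [ 61.3 233.3]
top orange [382 264  23  21 218] [394.4 274.4]
top orange [432 376  39  10 212] [455.8 380.2]
top orange [464 388   7   4  17] [467.7 389.1]
top orange [621 445  19   8  92] [631.2 448. ]
top red [299 281   8   3  16] [302.8 282.1]
top red [325 405   6  12  29] [327.3 409.7]
top red [389 430  10  20  38] [393.4 439.1]
top red [331 434   4  11  21] [332.7 439.5]
top red [326 455   7  25  49] [328.  467.9]
side blue [ 248  136   32   60 1142] [264.4 163.9]
side blue [282 156  13  18 179] [288.6 164.4]
side orange [284 291  17  31 209] [290.7 302.9]
side red [272 248   3   6  13] [273.2 250.7]
```

View pics/c0.png

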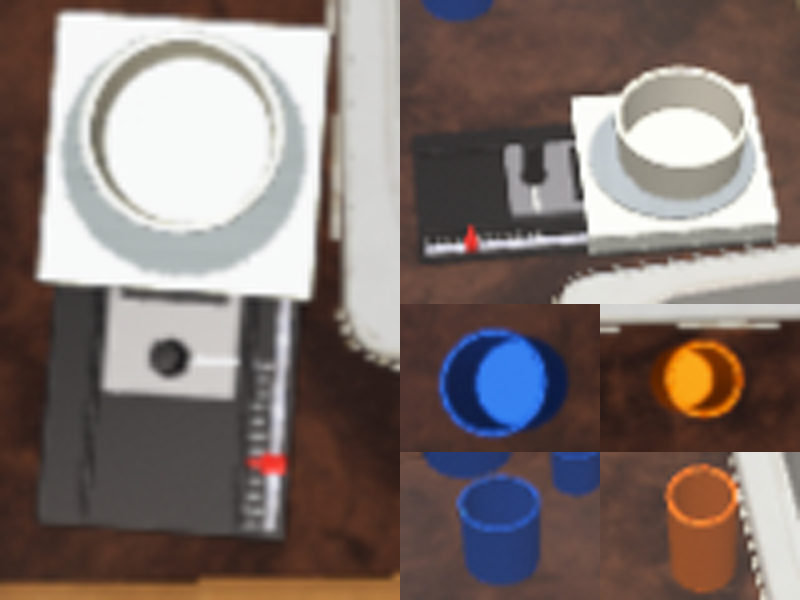

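The crops show the large pot's rim centre at top (285.4,216.4) and side (326.4,220.1). Blue's rim is at top (190.2,272.2) and side (269.4,175.6). Orange's rim is at top (394.4,274.2) and side (292.5,298.6). The knob top is at (282.4,260.8) in the top view and the red mark at (302.5,282).

```bash
cat > m.py <<'E'
from h import *
t,s=load('top0'),load('side0')
for n,a,b in [('large',(285.4,216.4),(326.4,220.1)),('blue',(190.2,272.2),(269.4,175.6)),('orange',(394.4,274.2),(292.5,298.6)),('knob',(282.4,260.8),(389.4-100+.1,227.5)),('mark',(302.4,282.1),(273.4,247.5)),('garlic',(200.5,215),(315,181)),('salt',(485.5,272),(311,393))]:
    p,e=tri(t,a,s,b); print(n,p.round(4),round(e,4))
cc=lambda u,v:(249+(u+.5)/5-.5,190+(v+.5)/5-.5)
P=plane(t,[cc(57,12),cc(330,28),cc(310,300),cc(37,282)],.03); print(P.round(4),P.mean(0).round(4))
fx=((P[0]-P[3])+(P[1]-P[2])); fy=((P[0]-P[1])+(P[3]-P[2])); print('yaw',np.arctan2(fx[1],fx[0]),np.arctan2(-fy[0],fy[1]))
print([np.linalg.norm(P[i]-P[(i+1)%4]).round(4) for i in range(4)])
k=plane(t,[(282.4,260.8)],.058)[0]; m=plane(t,[(302.4,282.1),(303,282.8)],.016); print('knob',k,'mark',m)
for n,a,r in [('blue',(190.2,272.2),.064),('large',(285.4,216.4),.076),('orange',(394.4,274.2),.084)]: print(n,plane(t,[a],r)[0].round(4))
for n,a,r in [('blue',(269.4,175.6),.064),('large',(326.4,220.1),.076),('orange',(292.5,298.6),.084)]: print('side',n,plane(s,[a],r)[0].round(4))
E
python3 m.py
```

```text
large [0.6058 0.1657 0.0721] 0.0016
blue [0.4731 0.4051 0.0601] 0.0
orange [ 0.4562 -0.0969  0.0814] 0.0007
knob [0.4969 0.1768 0.0508] 0.0017
mark [0.4412 0.129  0.0272] 0.0005
garlic [0.6207 0.3889 0.0256] 0.0008
salt [ 0.4554 -0.3378  0.0318] 0.0003
[[0.6758 0.2336 0.03  ]
 [0.6639 0.0926 0.03  ]
 [0.5235 0.1061 0.03  ]
 [0.5361 0.2455 0.03  ]] [0.5999 0.1695 0.03  ]
yaw -0.09049978169762347 -0.08722737144917661
[np.float64(0.1415), np.float64(0.1411), np.float64(0.14), np.float64(0.1402)]
knob [0.49580289 0.17628479 0.058     ] mark [[0.44124369 0.12936433 0.016     ]
 [0.43941764 0.12786104 0.016     ]]
blue [0.473 0.404 0.064]
large [0.6044 0.1655 0.076 ]
orange [ 0.4558 -0.0964  0.084 ]
side blue [0.4726 0.4008 0.064 ]
side large [0.6056 0.1622 0.076 ]
side orange [ 0.4562 -0.0987  0.084 ]
```

Request:
{"name": "move_arm", "arguments": {"increments": [0,0,0,0.097,1,0,0,0,0.097,1,0,0,0,0.097,1,27,-30,0,0,1,27,-30,0,0,1,27,-30,0,0,1,27,-30,0,0,1,27,-30,0,0,1]}}

```text
time: 0.77
tool_pos: [0.3149, -0.447, 0.2307]
tool_rot: [-0.0, 1.0, -0.0, -0.0]
contact_force: [0.9, -0.8, -0.4]
gripper_width: 0.998
grasp_force: 0.0
```

Request:
{"name": "move_arm", "arguments": {"increments": [27,-30,0,0,1,27,-30,0,0,1,27,-30,0,0,1,27,-30,0,0,1,27,-30,0,0,1,0,0,0,0,1]}}

```text
time: 1.27
tool_pos: [0.4525, -0.2937, 0.2308]
tool_rot: [-0.001, 1.0, 0.004, 0.001]
contact_force: [0.2, -0.6, -0.2]
gripper_width: 1.003
grasp_force: 0.0
```

Request:
{"name": "move_arm", "arguments": {"increments": [1.3,-39,0,0,1,1.3,-39,0,0,1,1.3,-39,0,0,1,1.3,-39,0,0,1,1.3,-39,0,0,1,1.3,-39,0,0,1,1.3,-39,0,0,1,1.3,-39,0,0,1]}}

```text
time: 1.93
tool_pos: [0.4591, 0.0146, 0.231]
tool_rot: [0.0, 1.0, -0.0, -0.0]
contact_force: [0.4, -0.7, -0.1]
gripper_width: 0.999
grasp_force: 0.0
```

Request:
{"name": "move_arm", "arguments": {"increments": [1.3,-39,0,0,1,1.3,-39,0,0,1,1.3,-39,0,0,1,1.3,-39,0,0,1,1.3,-39,0,0,1,1.3,-39,0,0,1,1.3,-39,0,0,1,1.3,-39,0,0,1]}}

```text
time: 2.6
tool_pos: [0.4698, 0.3267, 0.2308]
tool_rot: [0.0, 1.0, -0.0, -0.0]
contact_force: [1.1, -0.3, 0.5]
gripper_width: 0.997
grasp_force: 0.0
```

Request:
{"name": "move_arm", "arguments": {"increments": [1.3,-39,0,0,1,1.3,-39,0,0,1,0,0,0,0,1,0,0,0,0,1,0,0,0,0,1]}}

```text
time: 3.02
tool_pos: [0.4727, 0.4026, 0.2306]
tool_rot: [0.001, 1.0, -0.0, -0.0]
contact_force: [-0.2, -0.4, 0.2]
gripper_width: 0.998
grasp_force: 0.0
```

Request:
{"name": "move_arm", "arguments": {"increments": [0,0,36,0,1,0,0,36,0,1,0,0,36,0,1,0,0,36,0,1,0,0,25,0,1,0,0,15,0,1,0,0,10,0,1,0,0,0,0,1]}}

```text
time: 3.68
tool_pos: [0.4716, 0.4008, 0.0348]
tool_rot: [0.001, 1.0, -0.001, -0.002]
contact_force: [0.2, -0.8, -0.2]
gripper_width: 1.0
grasp_force: 0.0
```

Request:
{"name": "move_arm", "arguments": {"increments": [0,0,0,0,0.6,0,0,0,0,0.6,0,0,0,0,0.6,0,0,0,0,0.6,0,0,0,0,0.6,0,0,0,0,0.6]}}

```text
time: 4.18
tool_pos: [0.4747, 0.4041, 0.0401]
tool_rot: [-0.001, 1.0, -0.0, 0.002]
contact_force: [0.4, -1.9, 7.2]
gripper_width: 0.742
grasp_force: 66.3
```

Request:
{"name": "move_arm", "arguments": {"increments": [0,0,-15,0,0.6,0,0,-30,0,0.6,0,0,-35,0,0.6,0,0,-30,0,0.6,0,0,-10,0,0.6,0,0,0,0,0.6]}}

```text
time: 4.68
tool_pos: [0.4747, 0.4046, 0.1619]
tool_rot: [-0.002, 1.0, -0.0, 0.003]
contact_force: [-0.0, 0.1, -0.9]
gripper_width: 0.742
grasp_force: 66.1
```

Request:
{"name": "move_arm", "arguments": {"increments": [15,27,0,0,0.6,20,36,0,0,0.6,20,36,0,0,0.6,20,36,0,0,0.6,20,36,0,0,0.6,20,36,0,0,0.6,17,31,0,0,0.6,0,0,0,0,0.6]}}

```text
time: 5.35
tool_pos: [0.6059, 0.1594, 0.1543]
tool_rot: [0.002, 1.0, -0.003, -0.001]
contact_force: [-0.1, -0.4, 0.1]
gripper_width: 0.738
grasp_force: 66.2
```

```bash
python3 - <<'E'
from h import *
a,b=grab('top','top1'),grab('side','side1'); s=manip.state(); print(s['tool_pos'],s['gripper_width'],s['grasp_force'])
c=lambda f,x0,y0:cv2.resize(f['image'][y0:y0+120,x0:x0+100],None,fx=4,fy=4,interpolation=cv2.INTER_CUBIC)
cv2.imwrite('pics/c1.png',np.hstack([c(a,235,160),c(b,275,140)]))
E
```

```text
[0.60379908 0.16373644 0.15435519] 0.739827936295821 66.20677426457405
```

View pics/c1.png

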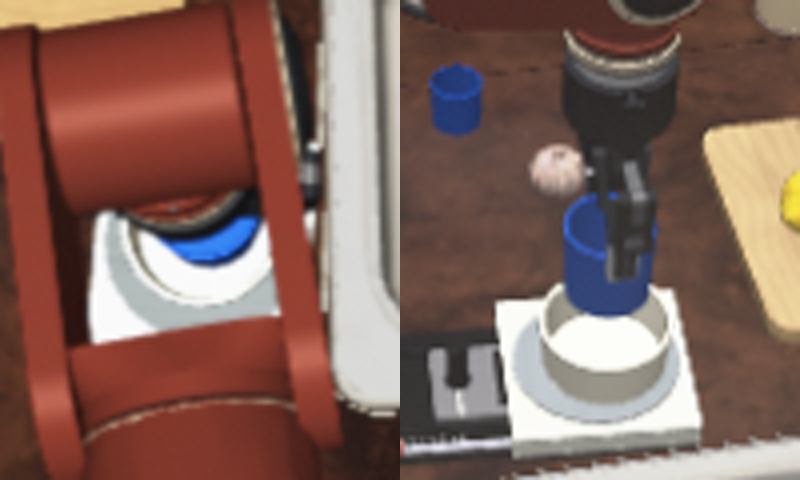

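The crop shows the blue pot upright between the fingers, its axis at about pixel (327,195) in the side view. It sits over the large pot and nothing else has moved.

```bash
python3 - <<'E'
from h import *
b=load('side1'); print(plane(b,[(327.1,195.4)],.178)); s=manip.state(); print(s['tool_pos'],s['contact_force'])
E
```

```text
[[0.60340171 0.16078579 0.178     ]]
[0.60379908 0.16373644 0.15435519] [-0.38760175  0.76044942 -0.72341564]
```

Request:
{"name": "move_arm", "arguments": {"increments": [0,0,20,0,0.6,0,0,20,0,0.6,0,0,10,0,0.6,0,0,0,0,0.6,0,0,0,0,0.6]}}

```text
time: 5.87
tool_pos: [0.6034, 0.166, 0.1058]
tool_rot: [0.0, 1.0, 0.001, -0.001]
contact_force: [-0.0, 0.4, 0.2]
gripper_width: 0.74
grasp_force: 66.2
```

Request:
{"name": "move_arm", "arguments": {"increments": [1,0,10,0,0.6,0,0,8,0,0.6,0,0,5,0,0.6,0,0,3,0,0.6,0,0,2,0,0.6,0,0,0,0,0.6]}}

```text
time: 6.37
tool_pos: [0.6055, 0.1651, 0.0788]
tool_rot: [0.0, 1.0, -0.0, -0.0]
contact_force: [-0.1, 0.1, -1.6]
gripper_width: 0.742
grasp_force: 66.2
```

Request:
{"name": "move_arm", "arguments": {"increments": [0,0,1,0,0.6,0,0,1,0,0.6,0,0,0,0,0.6]}}

```text
time: 6.62
tool_pos: [0.6059, 0.1652, 0.0774]
tool_rot: [-0.0, 1.0, -0.0, 0.0]
contact_force: [-0.5, -0.9, -0.3]
gripper_width: 0.738
grasp_force: 66.2
```

Request:
{"name": "move_arm", "arguments": {"increments": [0,0,0,0,0.85,0,0,0,0,0.95,0,0,0,0,1,0,0,0,0,1,0,0,0,0,1]}}

```text
time: 7.03
tool_pos: [0.6059, 0.1652, 0.0775]
tool_rot: [-0.0, 1.0, -0.0, 0.0]
contact_force: [0.1, 0.5, -0.6]
gripper_width: 1.003
grasp_force: 0.0
```

Request:
{"name": "move_arm", "arguments": {"increments": [0,0,-15,0,1,0,0,-30,0,1,0,0,-38,0,1,0,0,-38,0,1,0,0,-30,0,1,0,0,0,0,1]}}

```text
time: 7.53
tool_pos: [0.6097, 0.1658, 0.2381]
tool_rot: [-0.001, 1.0, -0.0, 0.007]
contact_force: [1.9, 0.6, 1.3]
gripper_width: 1.002
grasp_force: 0.0
```

Request:
{"name": "move_arm", "arguments": {"increments": [-18,32,0,0,1,-19,33,0,0,1,-19,33,0,0,1,-19,33,0,0,1,-19,33,0,0,1,-19,33,0,0,1,-19,33,0,0,1,-18,32,0,0,1]}}

```text
time: 8.2
tool_pos: [0.4544, -0.098, 0.2282]
tool_rot: [0.0, 1.0, 0.0, 0.0]
contact_force: [0.7, -0.6, -0.3]
gripper_width: 1.001
grasp_force: 0.0
```

Request:
{"name": "move_arm", "arguments": {"increments": [0,0,0,0,1,0,0,0,0,1,0,0,0,0,1,0,0,0,0,1]}}

```text
time: 8.53
tool_pos: [0.4561, -0.096, 0.2283]
tool_rot: [-0.0, 1.0, 0.001, 0.0]
contact_force: [-0.2, 0.6, -1.1]
gripper_width: 1.0
grasp_force: 0.0
```

```bash
python3 - <<'E'
from h import *
a,b=grab('top','top2'),grab('side','side2'); s=manip.state(); print(s['tool_pos'],s['gripper_width'])
c=lambda f,x0,y0,w=100,h=75:cv2.resize(f['image'][y0:y0+h,x0:x0+w],None,fx=4,fy=4,interpolation=cv2.INTER_CUBIC)
cv2.imwrite('pics/c2.png',np.vstack([np.hstack([c(a,235,180),c(b,265,180)]),np.hstack([c(a,345,235),c(b,245,260)])]))
E
```

```text
[ 0.45614701 -0.09580344  0.22819874] 1.0032941858860553
```

View pics/c2.png

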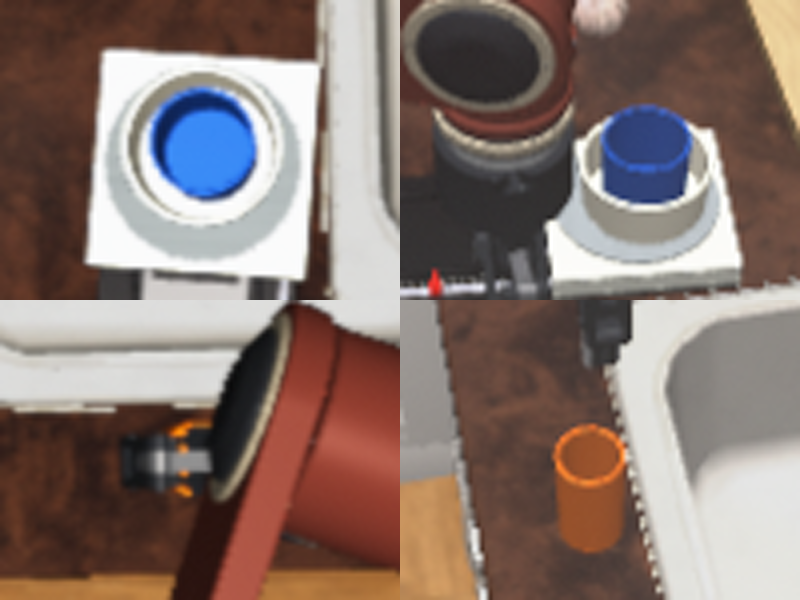

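The blue pot stands upright in the large one: rim centre at top (285.5,215.5) and side (326.1,214.2). Orange is untouched under the open fingers.

```bash
python3 - <<'E'
from h import *
a,b=load('top2'),load('side2'); print(tri(a,(285.5,215.5),b,(326.1,214.2)),plane(a,[(285.5,215.5)],.101),plane(b,[(326.1,214.2)],.101))
E
```

```text
(array([0.60374064, 0.16340567, 0.09993105]), np.float64(0.0006898524895955433)) [[0.60325033 0.16336814 0.101     ]] [[0.60381993 0.16239671 0.101     ]]
```

Request:
{"name": "move_arm", "arguments": {"increments": [0,0,35,0,1,0,0,38,0,1,0,0,38,0,1,0,0,27,0,1,0,0,18,0,1,0,0,12,0,1,0,0,0,0,1,0,0,0,0,1]}}

```text
time: 9.3
tool_pos: [0.4555, -0.0959, 0.0597]
tool_rot: [-0.0, 1.0, 0.001, -0.001]
contact_force: [0.7, -0.1, 0.2]
gripper_width: 1.001
grasp_force: 0.0
```

Request:
{"name": "move_arm", "arguments": {"increments": [0,0,0,0,0.35,0,0,0,0,0.35,0,0,0,0,0.35,0,0,0,0,0.35,0,0,0,0,0.35,0,0,0,0,0.35,0,0,0,0,0.35]}}

```text
time: 9.88
tool_pos: [0.457, -0.097, 0.0619]
tool_rot: [0.0, 1.0, -0.0, 0.001]
contact_force: [1.0, 1.6, 6.5]
gripper_width: 0.505
grasp_force: 61.5
```

Request:
{"name": "move_arm", "arguments": {"increments": [0,0,-15,0,0.35,0,0,-32,0,0.35,0,0,-38,0,0.35,0,0,-38,0,0.35,0,0,-17,0,0.35,0,0,0,0,0.35]}}

```text
time: 10.38
tool_pos: [0.4584, -0.098, 0.2063]
tool_rot: [0.002, 1.0, -0.0, 0.005]
contact_force: [0.1, -0.4, -0.3]
gripper_width: 0.504
grasp_force: 61.1
```

Request:
{"name": "move_arm", "arguments": {"increments": [13,-23,0,0,0.35,20,-36,0,0,0.35,21,-36,0,0,0.35,21,-36,0,0,0.35,21,-36,0,0,0.35,20,-36,0,0,0.35,18,-33,0,0,0.35,13,-23,0,0,0.35]}}

```text
time: 11.05
tool_pos: [0.6026, 0.1649, 0.1979]
tool_rot: [0.0, 1.0, 0.001, -0.001]
contact_force: [0.1, -0.6, -0.1]
gripper_width: 0.508
grasp_force: 61.1
```

Request:
{"name": "move_arm", "arguments": {"increments": [0,0,0,0,0.35,0,0,0,0,0.35,0,0,0,0,0.35,0,0,0,0,0.35]}}

```text
time: 11.38
tool_pos: [0.6019, 0.1611, 0.1993]
tool_rot: [0.0, 1.0, -0.001, -0.001]
contact_force: [0.0, -0.3, 0.0]
gripper_width: 0.505
grasp_force: 61.2
```

```bash
python3 - <<'E'
from h import *
a,b=grab('top','top3'),grab('side','side3'); s=manip.state(); print(s['tool_pos'],s['gripper_width'])
c=lambda f,x0,y0,w=100,h=120:cv2.resize(f['image'][y0:y0+h,x0:x0+w],None,fx=4,fy=4,interpolation=cv2.INTER_CUBIC)
cv2.imwrite('pics/c3.png',np.hstack([c(a,235,140),c(b,275,140)]))
E
```

```text
[0.60228066 0.16101743 0.20005062] 0.5067084840038543
```

View pics/c3.png

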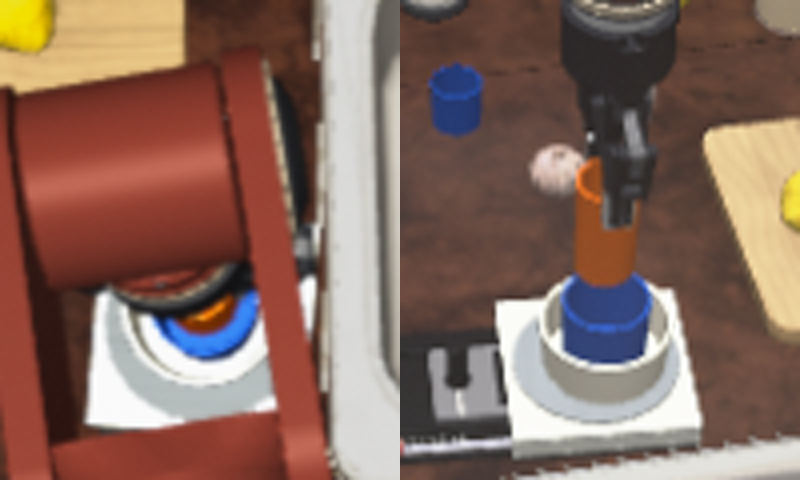

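Side crop: the orange pot hangs upright, its foot centre near (326.1,206), above blue's mouth.

```bash
python3 - <<'E'
from h import *
b=load('side3'); print(plane(b,[(326.1,205.9)],.1385)); print(manip.state()['tool_pos'])
E
```

```text
[[0.60167568 0.15923903 0.1385    ]]
[0.60228066 0.16101743 0.20005062]
```

Request:
{"name": "move_arm", "arguments": {"increments": [2,-2,15,0,0.35,0,0,20,0,0.35,0,0,15,0,0.35,0,0,15,0,0.35,0,0,10,0,0.35,0,0,0,0,0.35,0,0,0,0,0.35]}}

```text
time: 12.07
tool_pos: [0.6041, 0.1639, 0.1241]
tool_rot: [0.0, 1.0, -0.0, -0.001]
contact_force: [-0.8, -0.9, -1.1]
gripper_width: 0.507
grasp_force: 61.2
```

Request:
{"name": "move_arm", "arguments": {"increments": [0,0,8,0,0.35,0,0,6,0,0.35,0,0,4,0,0.35,0,0,3,0,0.35,0,0,0,0,0.35,0,0,0,0,0.35]}}

```text
time: 12.57
tool_pos: [0.6049, 0.1642, 0.1044]
tool_rot: [-0.0, 1.0, -0.0, 0.0]
contact_force: [0.4, -0.6, -0.0]
gripper_width: 0.506
grasp_force: 61.2
```

Request:
{"name": "move_arm", "arguments": {"increments": [0,0,1,0,0.35,0,0,0,0,0.35,0,0,0,0,0.6,0,0,0,0,0.8,0,0,0,0,0.8,0,0,0,0,0.8,0,0,0,0,0.8]}}

```text
time: 13.15
tool_pos: [0.6046, 0.1641, 0.1031]
tool_rot: [0.0, 1.0, -0.0, -0.0]
contact_force: [-1.0, -0.3, -0.1]
gripper_width: 0.799
grasp_force: 0.0
```

Request:
{"name": "move_arm", "arguments": {"increments": [0,0,-15,0,0.8,0,0,-30,0,0.8,0,0,-38,0,0.8,0,0,-30,0,0.8,0,0,-10,0,0.8,0,0,0,0,0.8]}}

```text
time: 13.65
tool_pos: [0.6069, 0.1645, 0.2311]
tool_rot: [-0.001, 1.0, -0.0, 0.004]
contact_force: [0.9, 0.4, 0.1]
gripper_width: 0.798
grasp_force: 0.0
```

Request:
{"name": "move_arm", "arguments": {"increments": [-20,0,0,0.09,0.5,-40,0,0,0,0.5,-40,0,0,0,0.5,-40,0,0,0,0.5,-40,0,0,0,0.5,-20,0,0,0,0.5,0,0,0,0,0.5,0,0,0,0,0.5]}}

```text
time: 14.32
tool_pos: [0.4041, 0.1803, 0.2242]
tool_rot: [0.0, 0.999, -0.045, -0.001]
contact_force: [0.4, 0.1, -0.1]
gripper_width: 0.502
grasp_force: 0.0
```

```bash
python3 - <<'E'
from h import *
a,b=grab('top','top4'),grab('side','side4'); s=manip.state(); print(s['tool_pos'],s['tool_rot'],s['gripper_width'])
c=lambda f,x0,y0,w=100,h=120:cv2.resize(f['image'][y0:y0+h,x0:x0+w],None,fx=4,fy=4,interpolation=cv2.INTER_CUBIC)
cv2.imwrite('pics/c4.png',np.hstack([c(a,235,180),c(b,265,160)]))
E
```

```text
[0.40550041 0.18016946 0.22506641] [ 3.13698021e-04  9.98978535e-01 -4.51798140e-02 -7.57334856e-04] 0.5000924230490091
```

View pics/c4.png

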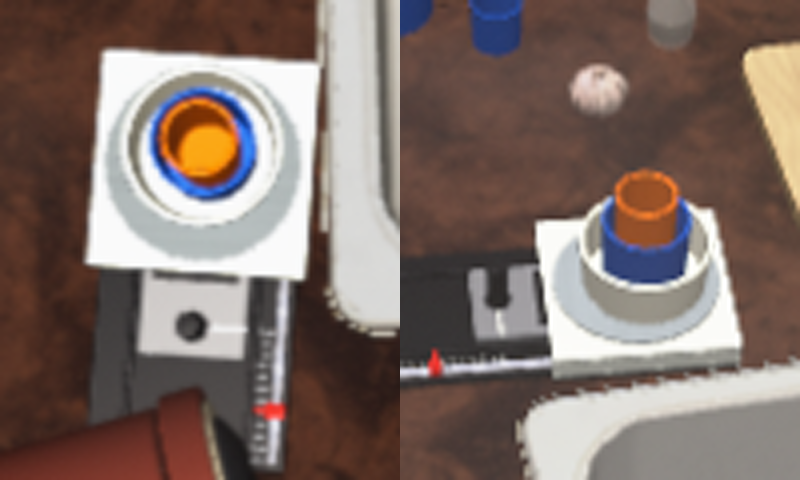

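The pots are nested: orange rim at top (284.9,214.7) and upright in the side view. The knob is at top (282.3,261) and the mark at (302,282.5). Next is the knob, with the tool already turned to the scale's yaw.

Request:
{"name": "move_arm", "arguments": {"increments": [30,-2,0,0,0.5,30,-2,0,0,0.5,30,-1.5,10,0,0.5,0,0,30,0,0.5,0,0,30,0,0.5,0,0,20,0,0.5,0,0,0,0,0.5,0,0,0,0,0.5]}}

```text
time: 15.08
tool_pos: [0.4952, 0.1772, 0.1343]
tool_rot: [0.001, 0.999, -0.045, -0.002]
contact_force: [0.6, 0.4, 0.7]
gripper_width: 0.499
grasp_force: 0.0
```

```bash
python3 - <<'E'
from h import *
b=grab('side','side5'); s=manip.state(); print(s['tool_pos'],s['tool_rot'])
cv2.imwrite('pics/c5.png',cv2.resize(b['image'][150:270,235:355],None,fx=5,fy=5,interpolation=cv2.INTER_CUBIC))
E
```

```text
[0.49636407 0.17755697 0.1364436 ] [ 6.98752915e-05  9.98971660e-01 -4.53384865e-02 -1.96205930e-04]
```

View pics/c5.png

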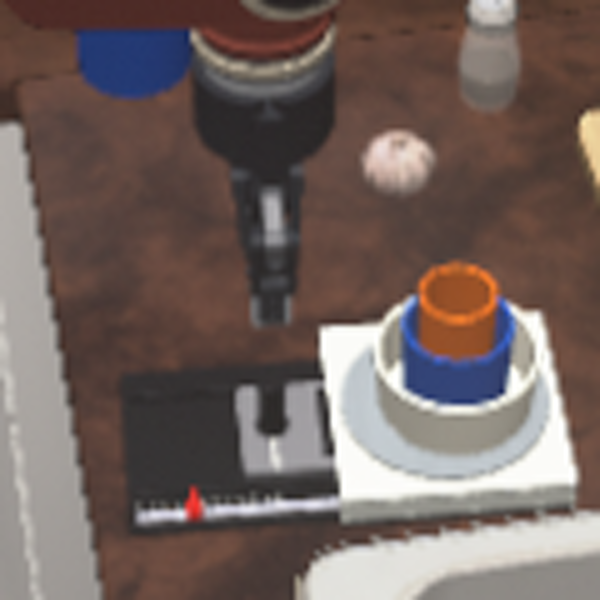

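The fingers (x≈272 in the crop) are over the knob (x≈272), and the mark at (193,503) is clear of them.

Request:
{"name": "move_arm", "arguments": {"increments": [0,0,30,0,0.5,0,0,30,0,0.5,0,0,22,0,0.5,0,0,14,0,0.5,0,0,9,0,0.5,0,0,0,0,0.5,0,0,0,0,0.5]}}

```text
time: 15.72
tool_pos: [0.497, 0.178, 0.0329]
tool_rot: [-0.0, 0.999, -0.045, 0.001]
contact_force: [0.1, 0.1, -0.6]
gripper_width: 0.497
grasp_force: 0.0
```

Request:
{"name": "move_arm", "arguments": {"increments": [0,0,0,0,0,0,0,0,0,0,0,0,0,0,0,0,0,0,0,0,0,0,0,0,0,0,0,0,0,0,0,0,0,0,0]}}

```text
time: 16.3
tool_pos: [0.4973, 0.1796, 0.0336]
tool_rot: [-0.002, 0.999, -0.045, 0.002]
contact_force: [-0.2, 6.3, 2.1]
gripper_width: 0.163
grasp_force: 58.5
```

Request:
{"name": "move_arm", "arguments": {"increments": [-5,0,0,0,0,-8,0,0,0,0,-10,0,0,0,0,-10,0,0,0,0,-9,0,0,0,0,-6,0,0,0,0,0,0,0,0,0,0,0,0,0,0]}}

```text
time: 16.97
tool_pos: [0.4509, 0.1839, 0.0337]
tool_rot: [-0.002, 0.999, -0.045, 0.004]
contact_force: [7.2, 6.2, -3.9]
gripper_width: 0.163
grasp_force: 58.7
```

```bash
python3 - <<'E'
from h import *
a,b=grab('top','top6'),grab('side','side6'); s=manip.state(); print(s['tool_pos'],s['contact_force'],s['gripper_width'],s['grasp_force'])
c=lambda f,x0,y0,w,h,k:cv2.resize(f['image'][y0:y0+h,x0:x0+w],None,fx=k,fy=k,interpolation=cv2.INTER_CUBIC)
cv2.imwrite('pics/c6.png',np.hstack([c(a,245,230,66,100,6),c(b,250,205,66,100,6)]))
E
```

```text
[0.45107795 0.18385889 0.03366667] [ 5.72110186  6.13752192 -3.75249446] 0.16601927180895323 58.72408884577453
```

View pics/c6.png

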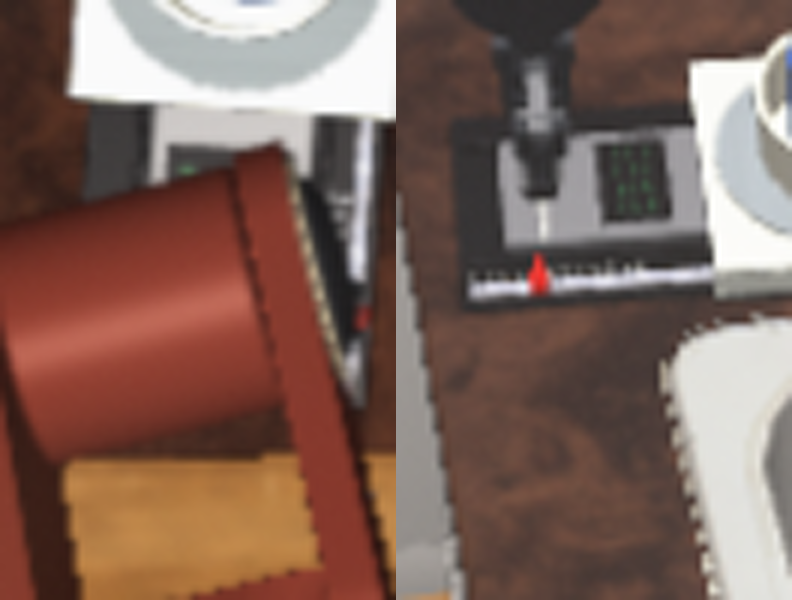

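The side crop shows the tray out, its white index line at crop (543,200–240) nearly in line with the red marker (540,258–292).

```bash
python3 - <<'E'
from h import *
b=load('side6'); im=b['image']
g=lambda u,v:(250+(u-396+.5)/6-.5,205+(v+.5)/6-.5)
y=-.089; U=np.array([np.cos(y),np.sin(y)]);V=np.array([-U[1],U[0]]);o=np.array([.5999,.1695])
for p,z in [(g(544,203),.018),(g(542,237),.018),(g(539.5,260),.016),(g(540,285),.016),(g(507,246),.018),(g(500,140),.018)]:
    q=plane(b,[p],z)[0][:2]-o; print(np.round([q@U,q@V],4))
r=cv2.inRange(cv2.cvtColor(im,cv2.COLOR_BGR2HSV),(0,150,90),(6,255,255))[240:260,260:350]; v,u=np.nonzero(r); print(u.mean()+260,v.mean()+240,len(u))
s0=load('side0')['image']; r=cv2.inRange(cv2.cvtColor(s0,cv2.COLOR_BGR2HSV),(0,150,90),(6,255,255))[240:260,260:350]; v,u=np.nonzero(r); print(u.mean()+260,v.mean()+240)
E
```

```text
[-0.1496 -0.0113]
[-0.1521 -0.0335]
[-0.1544 -0.0465]
[-0.1552 -0.0626]
[-0.1697 -0.0376]
[-0.1688  0.0336]
273.26666666666665 250.26666666666668 15
273.26666666666665 250.26666666666668
```

Request:
{"name": "move_arm", "arguments": {"increments": [-2,0,0,0,0,-2,0,0,0,0,0,0,0,0,0,0,0,0,0,0,0,0,0,0,0,0,0,0,0,0]}}

```text
time: 17.57
tool_pos: [0.4473, 0.1842, 0.0337]
tool_rot: [-0.002, 0.999, -0.045, 0.004]
contact_force: [6.3, 6.3, -3.4]
gripper_width: 0.165
grasp_force: 58.7
```

```bash
python3 - <<'E'
from h import *
b=grab('side','side7'); s=manip.state(); print(s['tool_pos'],s['contact_force'],s['gripper_width'],s['grasp_force'])
c=lambda f,x0,y0,w,h,k:cv2.resize(f['image'][y0:y0+h,x0:x0+w],None,fx=k,fy=k,interpolation=cv2.INTER_CUBIC)
cv2.imwrite('pics/c7.png',np.vstack([c(b,255,222,66,36,12)[:,:790],np.zeros((6,790,3),np.uint8),c(b,240,180,158,30,5)[:,:790]]))
E
```

```text
[0.44734004 0.18420014 0.03368856] [ 6.76318097  6.78484439 -3.06787529] 0.16332834473207486 58.74151654075831
```

View pics/c7.png

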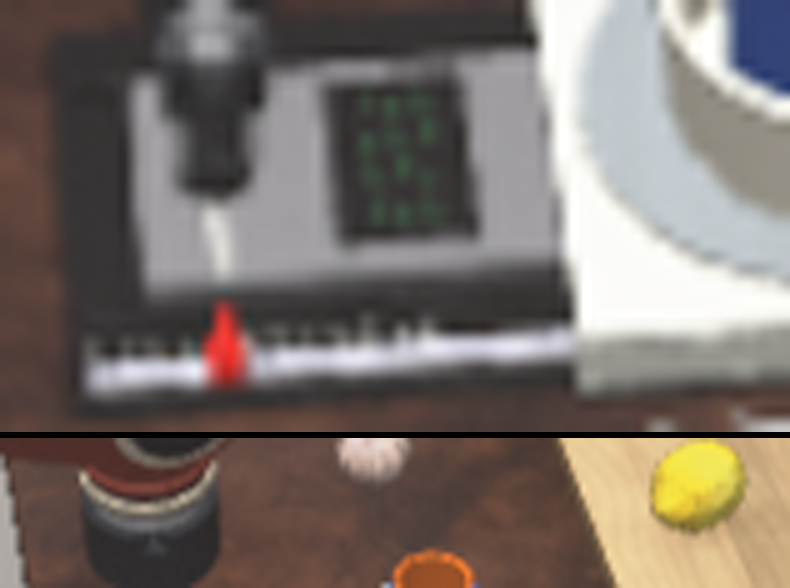

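The index line (212–225, 205–278) continues into the red marker (222–227, 305–380), so the knob is level with the mark within about 1 mm.

```bash
python3 -c "
from plant import manip
print(manip.job_done())"
```

```text
the job is handed in; nothing more can be done
None
```

The blue pot is in the white one, the orange pot is in the blue one, and the arm is holding the tray knob level with the red marker to within about 1 mm by the pictures; the job was handed in at about 17.6 s, but the interface gave no pass or fail result.

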